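Trip test of the bench supply unit

ROBOT

A 6-joint arm with a two-finger parallel gripper is mounted at the origin on the work surface. World frame = base frame: x ahead of the robot, y to its left, z up, the work surface at z = 0. Lengths are in mm, angles in rad, forces in N, time in s.
With the tool pointing down it reaches from about 350 to 850 mm from the base axis. Payload 8.1 kg.
Tool frame: the origin (TCP) lies at the very end of the fingers, on their centre line; the grasp point (between the pads) lies 19 mm behind it; z points along the fingers, y is the line along which they close (so a half turn about z gives the same grasp; the last joint's range is limited). The gripper opens to 85 mm and grips with 20 to 120 N. Pads are 22 mm wide; open, the fingers measure 114 mm over their backs; the gripper's body (76 mm by 85 mm) begins 54 mm behind the grasp point. The pads swing forward as they close: fully open they stand 13 mm farther back than shut.
Start: joints at [1.194, 0.13, 1.488, -0, 1.523, -0.085], TCP at [172.584, 574.648, 231.292] pointing down, gripper open.
Joint ranges: [-2.96, 2.96], [-0.89, 2.26], [0.02, 2.5], [-1.34, 4.48], [0, 2.73], [-2.66, 2.66]. Speed limits (rad/s): [2.39, 2.39, 2.79, 3.14, 3.14, 3.14].

INTERFACE

Orientations are given as a 3x3 rotation matrix whose columns are the frame's x, y, z axes.
In Python, from bench import manip gives the robot as it stands. Calls block until the motion is done:
- manip.movep(position, orientation): joint-space move of the TCP to a pose.
- manip.movel(position, velocity=150, ori=None): straight line of the TCP; ori=None keeps the orientation; velocity is the mean speed in mm/s.
- manip.move_joints(angles): joint-space move.
- manip.command_gripper(opening, force=None): finger opening in mm; force is the grip in N (None keeps the last); returns when the fingers have stopped.
- manip.hold(seconds).
- manip.solve_ik(position, orientation): joint angles nearest the present ones, or None.
- manip.observe(): the state.
- manip.read_camera(name): name is "scene" or "top" or "wrist"; returns the picture (480x640x3 uint8, blue, green, red); there is no depth.
- manip.calibration(name): a dict with "K" (3x3 intrinsics, pixels), "position" and "attitude" of the camera in the world. Camera axes: x right, y up, looking along -z (the intrinsics and any distortion apply to the point x, -y, -z); pixel columns grow to the right and rows downward; lengths in mm; the calibration is good to about 2 mm. A picture is of the moment at which its call begins: read the wrist's pose just before it. calibration takes no time and is no camera call; for the wrist camera it gives the pose at the moment of the call.
A pose or a line that the arm cannot do raises manip.PlanningError and nothing moves.
- manip.close_job(): hands the job in; it is judged then, once.
The state is a dict: "time_s": time; "q": joint angles; "joint_vel": joint speeds; "joint_torque": joint torques, N m; "tcp_pos": TCP position; "orientation": TCP orientation; "contact_force": force on the tool from outside, world axes, zero at the start; "wrist_torque": the same for the moment, N m; "opening": finger opening in mm; "grasp_force": force on a finger pad.
Only numpy, scipy, OpenCV 4.12 (cv2) and the standard library are available. Lean on these libraries where they do the work, as an engineer would, in place of code of your own. Each camera call takes 0.05 s, during which the arm holds its last target. There are 200 camera calls.

TASK

Trip-test the bench's grey supply unit: lift the steel dust cap off by its loop, stand it upright and wholly on the cork mat, then press the test button and keep it in until the front lever has dropped. Lift the lever by feel, past its usual resting place, through the click of its catch until it just meets the soft buffer, and let go: it must stay up by itself, the unit never rocked, lifted or shoved. Leave the cap on the mat and everything else where it is.

Things in the scene. Friction and masses are not known exactly. Their poses are not given: they have to be found in the camera images.
- unit: loose 2 kg grey steel box on rubber feet, 180 (x) x 140 (y) x 100 mm high; origin mid-underside; its front, with the lever, faces its own -x. The capped test button is on top, 30 mm behind the middle; the small lamp and fuse carrier (18 mm high or less) near the top's front corners are not used. Some 8 N of lift at the lever knob rocks it
- lever (a joint): lever angle (rad): 0 = up on its catch (arm 25 deg above level), 0.87 = dropped (25 deg below), negative = above its rest. The catch clicks only once lifted to somewhere from -0.03 to -0.80, unseen and differing each time; let go before, it falls; after, it sinks to 0. At the knob 1 N lifts it, 2 to 3 N just before the click, then 1 N; the buffer (1.6 N/mm) begins 0.05 rad past the click
- lever_knob (a point): centre of the black knob, a cylinder 24 mm across and 26 mm long along the unit's y, at the end of the lever's 10 mm steel rod; it can be pinched from above by its flat ends, along the unit's y, and turns between the fingers as the lever swings; 110 mm from the hinge
- lever_hinge (a point): hinge of the lever, at the unit's (-105, 0, 90) mm, its axis along the unit's y; axes as the unit's
- test_button (a joint): travel of the test button (m): 0 = out, 0.011 = fully in; 1.5 N to start, about 8 N fully in; the lever drops when it is some 4 to 8 mm in (5 to 6 N)
- test_button_top (a point): centre of the top of the black push button, 24 mm across, 28 mm above the unit's top when out, in a 40 mm steel collar 12 mm high; pressed straight down; at first under the cap
- cap: loose steel dust cap, an upside-down cup 56 mm across and 38 mm high (walls 4 mm) with an upright loop on top, 120 g, standing over the test button on the unit; origin at the middle of its open underside
- cap_loop (a point): middle of the loop's top bar: an 8 mm round bar running 28 mm along the cap's y, 68 mm above the cap's underside; 26 mm of room under it; pinch it across the cap's x
- mat: cork mat, 130 x 130 x 4 mm, fixed on the bench; origin at the middle of its underside (its top 4 mm higher)
- jar_a: small closed white plastic jar, 48 mm across, 50 mm high, standing; leave alone
- jar_b: closed clear plastic jar, 60 mm across, 65 mm high, standing; leave alone
- mandrel: upright tapered steel ring mandrel, 190 mm high on a 76 mm round foot; leave alone
- hammer: hammer lying on the bench, 240 mm long; leave alone
- bowl: brass bowl, 100 mm across, 40 mm high; leave alone
There are look-alikes about, which are no part of the job. There is more than one size of the mat; the one meant has the size given above.

How it is judged:
By the outcome, as a careful person would: the job done as asked, in the order asked, and still so for the second after the job is handed in, with the robot touching nothing.
It also fails if it takes over 72 s, if anything falls off the work surface, if the arm or the gripper's body presses on something with over 40 N, if the wrist force passes 120 N, or if a joint passes its speed limit or range.

## Working session

There is one attempt and no reset: what is moved stays moved. The work goes in short steps, each a Python script; the robot and the scene stay as the last script left them, time stands still between calls to the robot, and variables do not carry over. Pictures are saved under pics/ and viewed, at most 10 in all, crops included, and the job is handed in when it is done.

```bash
mkdir -p pics; ls
python3 - <<'E'
from bench import manip
import cv2,numpy as np
for n in("scene","top"):
    im=manip.read_camera(n); cv2.imwrite(f"pics/{n}0.png",im)
    c=manip.calibration(n); print(n,c)
s=manip.observe();print(s)
E
```

```text
pics
scene {'K': array([[540.35195424,   0.        , 327.58306457],
       [  0.        , 540.35195424, 239.92416687],
       [  0.        ,   0.        ,   1.        ]]), 'position': array([998.39627153, 642.79480078, 893.61872331]), 'attitude': array([[-0.79696724, -0.40133466,  0.45141301],
       [ 0.60380246, -0.54951331,  0.57745797],
       [ 0.01630356,  0.73277938,  0.68027096]])}
top {'K': array([[598.61869104,   0.        , 329.44728011],
       [  0.        , 598.61869104, 240.0950358 ],
       [  0.        ,   0.        ,   1.        ]]), 'position': array([ 452.17774853,   -5.85312456, 1368.55783522]), 'attitude': array([[ 2.58122512e-02,  9.98225565e-01, -5.36604993e-02],
       [-9.99665867e-01,  2.58486755e-02, -1.52402552e-05],
       [ 1.37183962e-03,  5.36429629e-02,  9.98559237e-01]])}
{'time_s': 0.1, 'q': array([ 1.19362877e+00,  1.31111191e-01,  1.48914686e+00, -1.51983107e-06,
        1.52300332e+00, -8.54142235e-02]), 'joint_vel': array([ 0.00125733, -0.00084993, -0.00219893, -0.00051092,  0.00052549,
        0.0003777 ]), 'joint_torque': array([ 1.08056352e-03, -5.70958006e+01, -5.01940298e+01, -2.43774530e-04,
        8.21142050e-03, -1.94822377e-05]), 'tcp_pos': array([172.3867059 , 574.19468068, 230.34698547]), 'orientation': array([[-9.57741011e-01,  2.87631326e-01, -6.13156931e-04],
       [ 2.87631945e-01,  9.57739764e-01, -1.55198169e-03],
       [ 1.40846223e-04, -1.66276004e-03, -9.99998608e-01]]), 'contact_force': array([ 0.0267568 ,  0.81336914, -0.04285273]), 'wrist_torque': array([0.01136748, 0.02092284, 0.04244337]), 'grasp_force': 0.0, 'opening': 85.46444545729035}
```

View pics/top0.png

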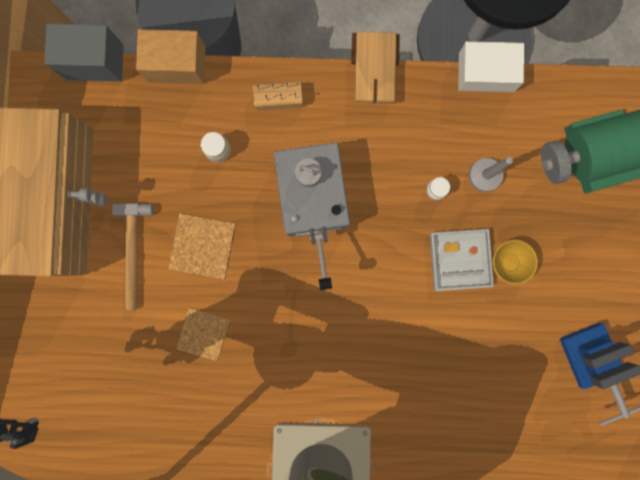

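View pics/scene0.png

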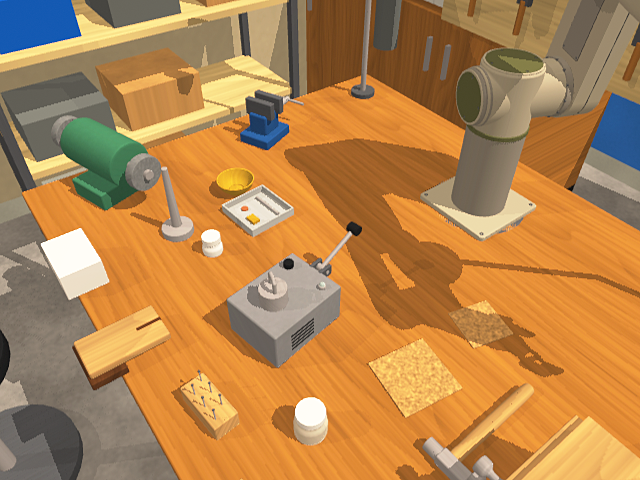

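The top view shows the unit's top face (about 275–349, 143–236), its cap at (308,170) and the knob at (325,283). The 130 mm mat is at (202,246), and the mat at (203,334) is the smaller look-alike. The scene view agrees, with the lever up and jar, mandrel and bowl all clear of the unit.

```bash
cat > h.py <<'E'
from bench import manip
import cv2,numpy as np
def ray(c,uv):
    uv=np.atleast_2d(np.float64(uv)); K=c["K"]
    d=np.c_[(uv[:,0]-K[0,2])/K[0,0],-(uv[:,1]-K[1,2])/K[1,1],-np.ones(len(uv))]
    return c["position"],d@c["attitude"].T
def onz(c,uv,z):
    p,d=ray(c,uv); return p+d*((z-p[2])/d[:,2])[:,None]
def proj(c,P):
    q=(np.atleast_2d(P)-c["position"])@c["attitude"]; K=c["K"]
    return np.c_[K[0,2]+K[0,0]*q[:,0]/-q[:,2],K[1,2]+K[1,1]*q[:,1]/q[:,2]]
def tri(c1,u1,c2,u2):
    p1,d1=ray(c1,u1);p2,d2=ray(c2,u2);d1=d1[0];d2=d2[0]
    s=np.linalg.lstsq(np.c_[d1,-d2],p2-p1,rcond=None)[0]
    a=p1+s[0]*d1;b=p2+s[1]*d2; return (a+b)/2,np.linalg.norm(a-b)
def R(yaw): # tool down, tool y axis at yaw from world x
    y=np.array([np.cos(yaw),np.sin(yaw),0]);z=np.array([0,0,-1.]);return np.c_[np.cross(y,z),y,z]
E
python3 - <<'E'
from h import *
im=cv2.imread("pics/top0.png");c=manip.calibration("top")
hsv=cv2.cvtColor(im,cv2.COLOR_BGR2HSV)
print(hsv[200,300],hsv[225,320],hsv[240,200],hsv[283,325],hsv[255,150],hsv[170,308],hsv[234,318],hsv[236,310])
def blob(m,pt,name,z,k=3):
    m=cv2.morphologyEx(m,cv2.MORPH_OPEN,np.ones((k,k)))
    for q in cv2.findContours(m,cv2.RETR_EXTERNAL,cv2.CHAIN_APPROX_NONE)[0]:
        if cv2.pointPolygonTest(q,pt,False)>=0:
            r=cv2.minAreaRect(q);b=cv2.boxPoints(r);w=onz(c,b,z)
            print(name,r,onz(c,r[0],z)[0],"sides",[np.linalg.norm(w[i]-w[i-1]).round(1) for i in range(4)],"ang",[np.degrees(np.arctan2(*(w[i]-w[i-1])[1::-1])).round(1) for i in range(4)])
blob(cv2.inRange(hsv,(0,0,60),(179,60,255)),(312,200),"unit",100,7)
for s in(130,150,165):blob(cv2.inRange(hsv,(10,0,120),(25,s,255)),(202,246),"mat",4)
blob(cv2.inRange(hsv,(0,0,0),(179,255,40)),(325,284),"knob",137)
E
```

```text
[ 17  18 129] [ 13  17 135] [ 16 146 190] [60  7 38] [ 14 178 169] [ 15  27 153] [ 17  28 129] [ 13  73 115]
unit ((312.10003662109375, 193.20001220703125), (93.19667053222656, 64.91239929199219), 81.8698959350586) [619.43838274  33.70562231 100.        ] sides [np.float64(199.7), np.float64(138.9), np.float64(199.9), np.float64(137.7)] ang [np.float64(9.8), np.float64(-80.3), np.float64(-170.5), np.float64(99.6)]
mat ((201.57736206054688, 245.92076110839844), (56.39229202270508, 55.65513610839844), 10.619654655456543) [504.6534183  285.39010961   4.        ] sides [np.float64(128.5), np.float64(126.9), np.float64(129.2), np.float64(126.7)] ang [np.float64(80.9), np.float64(-8.3), np.float64(-99.2), np.float64(171.4)]
mat ((201.43832397460938, 245.9330291748047), (58.450653076171875, 58.19573211669922), 10.491477966308594) [504.61722483 285.7060039    4.        ] sides [np.float64(133.2), np.float64(132.7), np.float64(133.9), np.float64(132.5)] ang [np.float64(81.0), np.float64(-8.2), np.float64(-99.0), np.float64(171.5)]
knob ((324.5, 283.5), (9.0, 9.0), 90.0) [428.91825651   2.01284697 137.        ] sides [np.float64(18.4), np.float64(18.5), np.float64(18.4), np.float64(18.5)] ang [np.float64(1.5), np.float64(-88.5), np.float64(-178.5), np.float64(91.5)]
```

Run:
```python
from h import *
Y=np.radians(99.8)
manip.movep([560,28,400],R(Y))
s=manip.observe();c=manip.calibration("wrist");im=manip.read_camera("wrist")
cv2.imwrite("pics/w1.png",im);np.savez("w1.npz",**c)
print(s["time_s"],s["tcp_pos"],s["q"],s["contact_force"],c)
print(proj(c,[[660,41.5,168],[429,2,136.5]]))
```

```text
2.55 [559.92596974  28.70065387 399.74256976] [-4.03595533e-02  1.90575101e-02  1.30141018e+00  1.96689333e-04
  1.82148828e+00 -1.78296838e+00] [ 0.25450522 -0.18722493 -0.59019392] {'K': array([[389.66008154,   0.        , 320.5612389 ],
       [  0.        , 389.66008154, 235.99566973],
       [  0.        ,   0.        ,   1.        ]]), 'position': array([479.44755539,  14.97671   , 541.58896104]), 'attitude': array([[-0.17038081, -0.93634409, -0.30696927],
       [ 0.98537744, -0.1614932 , -0.0543253 ],
       [ 0.00129372, -0.31173658,  0.95016769]])}
[[315.72589621 289.81387499]
 [315.57757794  50.40520307]]
```

View pics/w1.png

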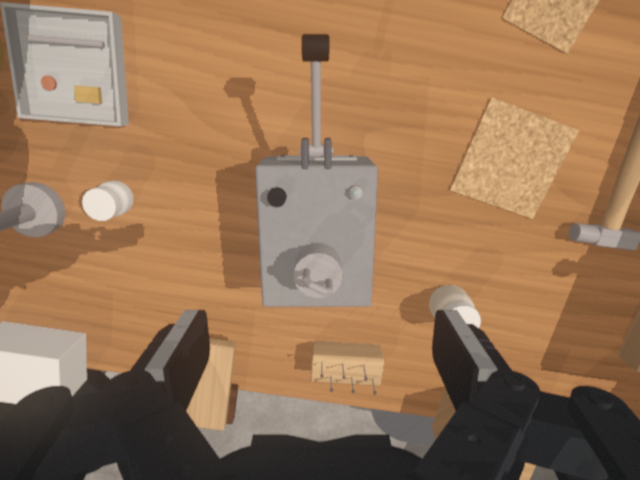

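The wrist view shows the knob at (315,48), the cap with its loop at about (317,281), and the unit's top at (257–377, 160–306). I'll enlarge the cap.

Run:
```python
import cv2
a=cv2.imread("pics/w1.png")[235:310,255:380]
cv2.imwrite("pics/w1c.png",cv2.resize(a,None,fx=6,fy=6,interpolation=cv2.INTER_CUBIC))
```

```text
(no output)
```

View pics/w1c.png

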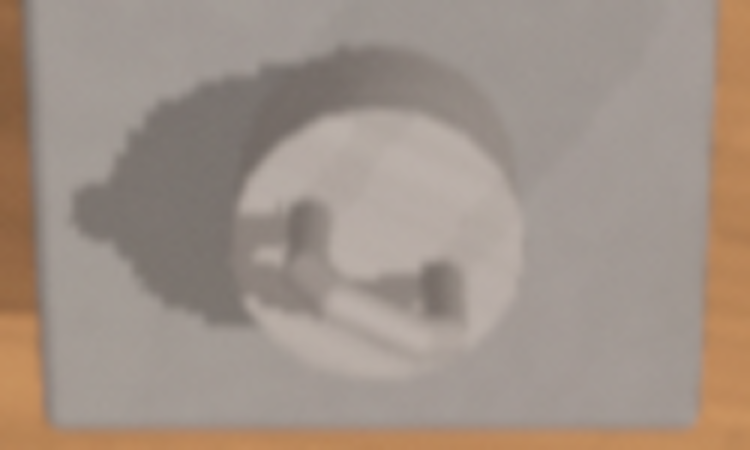

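Run:
```python
from h import *
c=dict(np.load("w1.npz"))
f=lambda x,y:(255+x/6-.4,235+y/6-.4)
a,b=onz(c,[f(310,278),f(452,335)],169)
print("bar",a,b,(a+b)/2,np.linalg.norm(a-b),np.degrees(np.arctan2(*(b-a)[1::-1])))
a,b=onz(c,[f(310,245),f(440,305)],150);print("posts ang",np.degrees(np.arctan2(*(b-a)[1::-1])))
print("disc",onz(c,f(380,245),138),np.linalg.norm(np.subtract(*onz(c,[f(232,245),f(525,245)],138))))
im=cv2.imread("pics/w1.png")
m=cv2.inRange(cv2.cvtColor(im,cv2.COLOR_BGR2GRAY)[20:80,290:345],0,70)
n=cv2.connectedComponentsWithStats(m);i=1+n[2][1:,4].argmax()
uv=n[3][i]+[290,20];print("knob",n[2][i],uv,onz(c,uv,136.5))
# unit top corners
q=np.array([(257,165),(377,165),(373,305.5),(263,306)]);w=onz(c,q,100);print(w,[np.linalg.norm(w[i]-w[i-1]) for i in range(4)])
```

```text
bar [651.10024949  29.9742816  169.        ] [657.68315054  56.31604347 169.        ] [654.39170002  43.14516254 169.        ] 27.151850850930444 75.96895522401446
posts ang 72.97370981214755
disc [[656.45157193  43.10528895 138.        ]] 55.05880765846864
knob [ 12  15  27  26 656] [315.13719512  47.38414634] [[426.51085061   1.15815201 136.5       ]]
[[551.422599   -44.57826369 100.        ]
 [528.43664668  88.49945985 100.        ]
 [702.14939513 121.49409078 100.        ]
 [726.49980263 -15.74614986 100.        ]] [np.float64(177.43539111023202), np.float64(135.04826732452034), np.float64(176.81845108556163), np.float64(139.38373648803423)]
```

Run:
```python
from h import *
def st(t):
    s=manip.observe();print(t,round(s["time_s"],2),s["tcp_pos"].round(1),s["contact_force"].round(2),round(s["opening"],1),round(s["grasp_force"],1));return s
Rc=R(np.radians(-15))
manip.movep([655.3,43.1,215],Rc);manip.command_gripper(50,40);st("above")
manip.movel([655.3,43.1,151],80);s=st("at")
manip.command_gripper(0,40);s=st("grip")
if 5<s["opening"]<12:
    manip.movel([655.3,43.1,165],40);st("up1")
    manip.movel([655.3,43.1,230],120);st("up2")
    cv2.imwrite("pics/w2.png",manip.read_camera("wrist"))
```

```text
above 4.81 [655.3  43.1 215.1] [ 0.07 -0.6  -0.43] 50.0 0.0
at 5.76 [655.8  43.1 151.7] [ 0.16 -0.52  0.49] 50.0 0.0
grip 6.22 [655.7  43.1 151.6] [1.1  0.44 1.91] 6.5 39.1
up1 6.72 [655.4  43.1 165.3] [-0.54  0.33 -1.6 ] 6.4 39.0
up2 7.41 [655.   43.1 229.2] [ 0.72 -1.   -1.76] 6.7 39.0
```

View pics/w2.png

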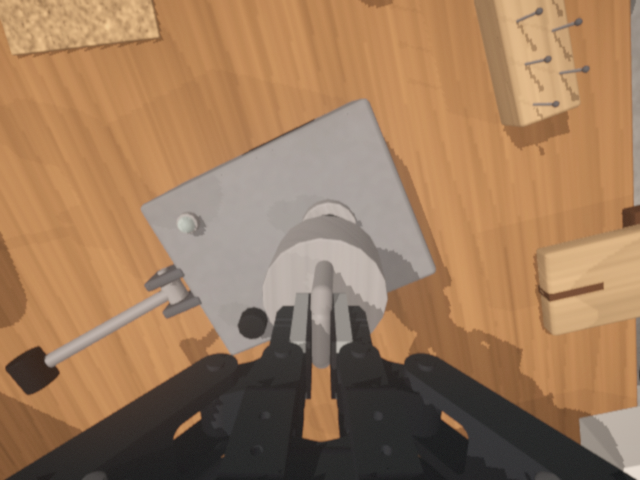

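Cap in the grip, weight seen in the force. I'll place it on the large mat.

Run:
```python
from h import *
def st(t):
    s=manip.observe();print(t,round(s["time_s"],2),s["tcp_pos"].round(1),s["contact_force"].round(2),round(s["opening"],1),round(s["grasp_force"],1));return s
Rc=R(np.radians(-15)); x,y=504.6,285.5
manip.movep([x,y,120],Rc);f0=st("above")["contact_force"][2]
manip.movel([x,y,60],90)
z=60
while z>51:
    z-=.7;manip.movel([x,y,z],20)
    if manip.observe()["contact_force"][2]>f0+2:break
st("down");manip.command_gripper(35);st("open")
manip.movel([x,y,150],150)
cv2.imwrite("pics/w3.png",manip.read_camera("wrist"));np.savez("w3.npz",**manip.calibration("wrist"));st("end")
```

```text
above 8.62 [505.9 284.9 120.8] [ 0.27  0.01 -1.15] 6.2 39.0
down 11.19 [505.  285.6  55.5] [ 0.88 -0.32  0.89] 6.7 39.2
open 11.57 [504.5 285.5  55. ] [-0.32 -0.58 -0.46] 34.9 0.0
end 12.41 [503.7 285.1 148.4] [ 0.09 -0.12  0.13] 34.7 0.0
```

View pics/w3.png

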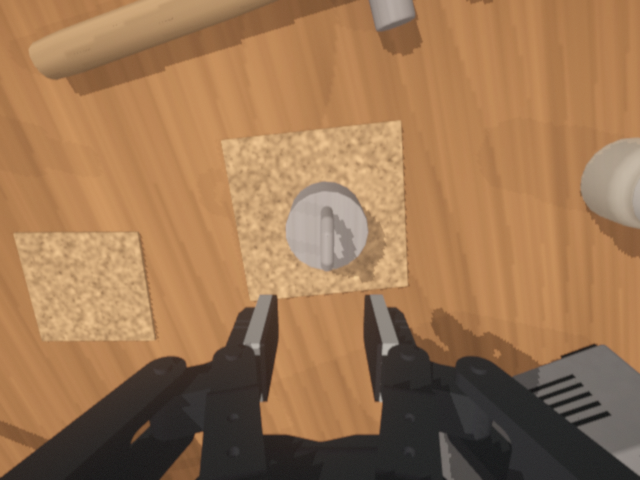

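The cap stands upright near (327,228), well inside the large mat. Next I'll locate the button.

Run:
```python
from h import *
Rb=R(np.radians(-80.2))
manip.movel([505,285.5,200],200)
manip.movep([640,40,210],Rb); manip.command_gripper(0,30)
c=manip.calibration("wrist");im=manip.read_camera("wrist");cv2.imwrite("pics/w4.png",im);np.savez("w4.npz",**c)
s=manip.observe();print(s["time_s"],s["tcp_pos"],s["q"],s["contact_force"])
print(proj(c,[[657,42,128]]))
m=cv2.inRange(cv2.cvtColor(im,cv2.COLOR_BGR2GRAY),0,65)
n=cv2.connectedComponentsWithStats(m)
for i in range(1,n[0]):
    if n[2][i,4]>150:print(n[2][i],n[3][i],onz(c,n[3][i],128)[0])
```

```text
14.375 [639.97288207  40.36904004 210.12043792] [-1.69371998e-02  2.50522739e-01  1.39137249e+00  5.71674895e-06
  1.49951158e+00  1.38214579e+00] [-0.10844354  0.03426676 -0.87649958]
[[323.91293929 216.81792159]]
[310 191  34  29 207] [330.52657005 200.44927536] [667.47790651  39.89620563 128.        ]
[    7   295   628   185 52448] [321.10641016 424.35780201] [504.17399666  17.19041958 128.        ]
[373 306  31  32 753] [388.02124834 321.49535193] [594.45923481 -11.45113104 128.        ]
```

View pics/w4.png

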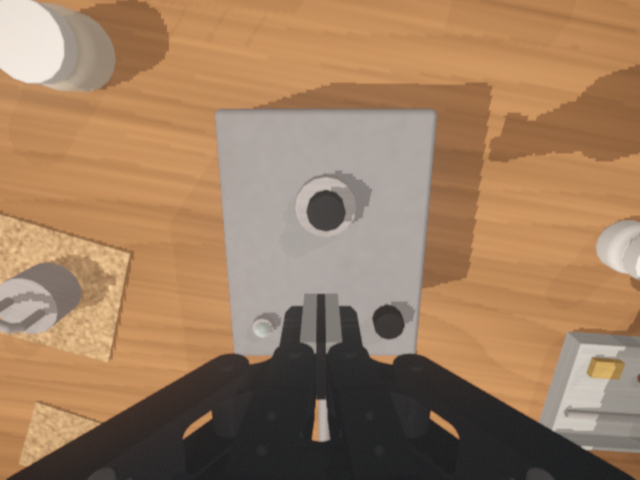

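Dark button top spans rows 191–231 centred at (325.5,212), which puts it at about (660,41.2), in agreement with the top view. Next is the press, watching the lever in the scene camera.

Run:
```python
from h import *
def st(t):
    s=manip.observe();print(t,round(s["time_s"],2),s["tcp_pos"].round(1),s["contact_force"].round(2));return s
c=manip.calibration("scene")
K=np.array([428.5,2,136.5]);D=np.array([428.5,2,43.5])
pk,pd=proj(c,[K,D]).round().astype(int)
def look():
    im=manip.read_camera("scene");g=cv2.cvtColor(im,cv2.COLOR_BGR2GRAY)
    f=lambda p:int(np.median(g[p[1]-3:p[1]+4,p[0]-3:p[0]+4]));return im,f(pk),f(pd)
x,y=660,41.2
manip.movep([x,y,145],R(np.radians(-80.2)));f0=st("above")["contact_force"][2]
print(pk,pd,look()[1:])
manip.movel([x,y,130],60);z=130
while z>116:
    z-=1;manip.movel([x,y,z],25);s=manip.observe();f=s["contact_force"][2]-f0
    print(z,round(s["tcp_pos"][2],1),round(f,1),end=" | ")
    if f>7.3:break
for i in range(3):
    manip.hold(.25);im,a,b=look();print("\n",a,b)
st("pressed");cv2.imwrite("pics/s2.png",im)
```

```text
above 14.75 [658.4  41.2 143.2] [0.   0.32 0.93]
[354 228] [352 259] (34, 157)
129 129.2 -1.5 | 128 127.9 -0.9 | 127 127.2 -0.3 | 126 126.2 0.8 | 125 125.2 2.4 | 124 124.1 1.5 | 123 122.9 2.1 | 122 122.0 2.1 | 121 121.1 3.8 | 120 120.3 4.9 | 119 119.4 4.4 | 118 118.5 5.0 | 117 117.5 6.0 | 116 116.6 5.0 | 
 166 37

 167 37

 167 37
pressed 19.6 [660.1  41.2 116.7] [ 0.32 -0.02  6.84]
```

View pics/s2.png

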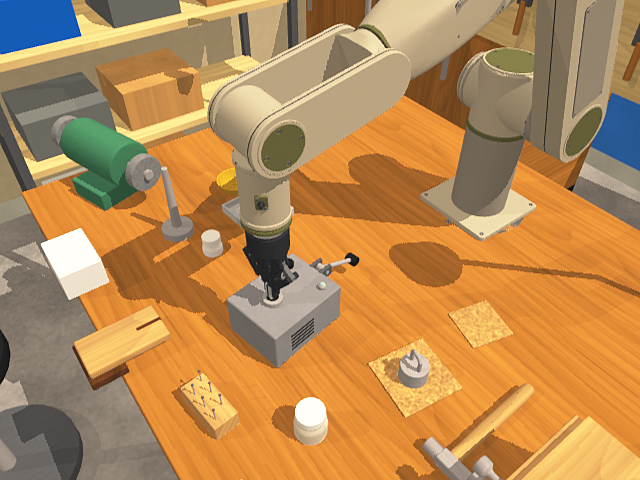

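The lever has dropped (knob at (352,260)) and the cap is standing on the mat. Next I'll release the button and measure the knob.

Run:
```python
from h import *
manip.movel([660,41.2,185],150)
Ry=R(np.radians(-80.2))
manip.movep([390,-5,190],Ry);manip.command_gripper(50,20)
manip.hold(.1)
s=manip.observe();c=manip.calibration("wrist");im=manip.read_camera("wrist");cv2.imwrite("pics/w5.png",im);np.savez("w5.npz",**c)
print(s["time_s"],s["tcp_pos"],s["q"],s["contact_force"])
print(proj(c,[[428.5,2,43.5]]))
n=cv2.connectedComponentsWithStats(cv2.inRange(cv2.cvtColor(im,cv2.COLOR_BGR2GRAY),0,60))
for i in range(1,n[0]):
    if n[2][i,4]>150:print(n[2][i],n[3][i],onz(c,n[3][i],43.5)[0])
cs=manip.calibration("scene")
n=cv2.connectedComponentsWithStats(cv2.inRange(cv2.cvtColor(cv2.imread("pics/s2.png"),cv2.COLOR_BGR2GRAY)[240:280,330:375],0,60))
for i in range(1,n[0]):
    if n[2][i,4]>30:print(n[2][i],n[3][i]+[330,240],onz(cs,n[3][i]+[330,240],43.5)[0])
```

```text
21.9083 [390.00001552  -4.98852342 189.9593261 ] [-1.44444732e-01 -4.54242070e-01  2.08565521e+00  3.25761246e-06
  1.51029213e+00  1.25532025e+00] [-0.03260365  0.35573888  0.18198518]
[[320.87610073 164.47016537]]
[    0   298   640   182 50866] [321.01570794 423.37408092] [193.92132743 -38.54658109  43.5       ]
[15 13 14 13 98] [352.35714286 258.84693878] [427.10003635   3.22565798  43.5       ]
```

View pics/w5.png

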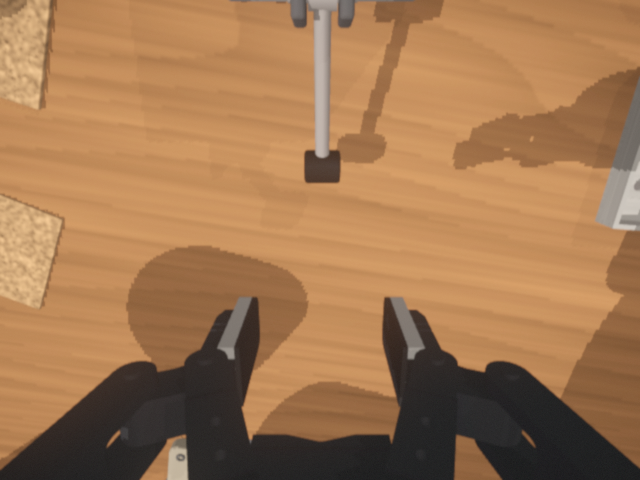

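Knob at (322,166) gives about (427.2,2.0), matching the scene camera to about 1 mm. Next I'll pinch gently, checking for side load.

```bash
cat >> h.py <<'E'
Ry=R(np.radians(-80.2)); ty=Ry[:,1]
ux=np.array([np.cos(np.radians(9.8)),np.sin(np.radians(9.8)),0]); up=np.array([0,0,1.])
def force(n=5,dt=.02):
    f=[]
    for _ in range(n): manip.hold(dt); f.append(manip.observe()["contact_force"])
    return np.mean(f,0)
E
python3 - <<'E'
from h import *
p=np.array([427.2,1.9,24.5])
manip.movep(p+up*70,Ry); manip.movel(p,100)
f0=force(8);print("f0",f0,manip.observe()["tcp_pos"])
for o in(32,29,27.5,26.5):
    manip.command_gripper(o,20);s=manip.observe();f=force(4)-f0
    l=f@ty;print(o,round(s["opening"],1),round(s["grasp_force"],1),"lat",round(l,2),f.round(2))
    if abs(l)>1.2:
        p=p+ty*np.sign(l)*.7;manip.movel(p,20);f=force(4)-f0;print(" shift",round(f@ty,2))
manip.command_gripper(20,20);f=force(8)-f0;s=manip.observe()
print("grip",s["opening"],s["grasp_force"],f,"lat",f@ty,"rad",f@ux,s["time_s"],s["tcp_pos"],"p",p)
np.savez("g.npz",p=p,f0=f0)
E
```

```text
f0 [ 0.06877878  0.00799143 -0.04761411] [428.03027654   1.81033733  25.45104407]
32 31.8 0.0 lat 0.05 [-0.3  -0.11  0.3 ]
29 28.9 0.0 lat 0.18 [-0.17 -0.21  0.51]
27.5 27.6 1.8 lat 3.71 [-0.15 -3.79 -0.01]
 shift 0.27
26.5 26.1 1.4 lat 2.98 [ 0.22 -2.98 -0.25]
 shift 0.14
grip 25.56313858049462 24.05501961708069 [-0.32135072  0.67320876  0.36815435] lat -0.7180821731648005 rad -0.20207501606533881 25.65 [427.41071094   0.64316033  24.49237569] p [427.4382933    0.52042894  24.5       ]
```

```bash
cat >> h.py <<'E'
def arc(p,th,dr=0):
    e0=np.radians(-25);e=np.radians(25)-th
    r=lambda e:-np.cos(e)*ux+np.sin(e)*up
    return p-110*r(e0)+(110+dr)*r(e), r(e), np.sin(e)*ux+np.cos(e)*up
E
python3 - <<'E'
from h import *
g=np.load("g.npz");p,f0=g["p"],g["f0"];dr=0
for th in np.linspace(.8727,.02,11)[1:]:
    q,r,t=arc(p,th,dr);manip.movel(q,80);f=force(3)-f0
    print(round(th,3),"lift",round(-f@t,2),"rad",round(f@r,2),"lat",round(f@ty,2),"dr",round(dr,2))
    dr+=np.clip(.12*(f@r),-.4,.4)
f=force(8)-f0;print("lift",-f@t,"rad",f@r,manip.observe()["time_s"],dr)
np.savez("g.npz",p=p,f0=f0,dr=dr)
E
```

```text
0.787 lift -0.08 rad 0.9 lat -1.76 dr 0
0.702 lift -0.5 rad 0.92 lat -1.66 dr 0.11
0.617 lift -0.12 rad 1.23 lat -1.43 dr 0.22
0.532 lift -0.01 rad 1.97 lat -1.14 dr 0.37
0.446 lift -0.11 rad 1.74 lat -1.07 dr 0.6
0.361 lift -0.17 rad 2.09 lat -0.9 dr 0.81
0.276 lift -0.58 rad 1.97 lat -1.74 dr 1.06
0.191 lift 0.1 rad 3.02 lat -1.16 dr 1.3
0.105 lift -1.19 rad 4.19 lat -1.61 dr 1.66
0.02 lift -1.0 rad 3.18 lat -2.01 dr 2.06
lift -1.19050054235786 rad 3.5554303803429272 28.95 2.441954963892786
```

Run:
```python
from h import *
s=manip.observe();print(s["opening"],s["grasp_force"],s["tcp_pos"],s["contact_force"],s["wrist_torque"])
im=manip.read_camera("scene");cv2.imwrite("pics/s3.png",cv2.resize(im[120:320,210:480],None,fx=2.9,fy=2.9,interpolation=cv2.INTER_CUBIC))
```

```text
25.90802505764384 21.02287620306015 [4.24835929e+02 7.35919517e-02 1.16541834e+02] [-3.46857289  2.26441221  2.39158771] [ 0.34593217  0.24204943 -0.00675381]
```

View pics/s3.png

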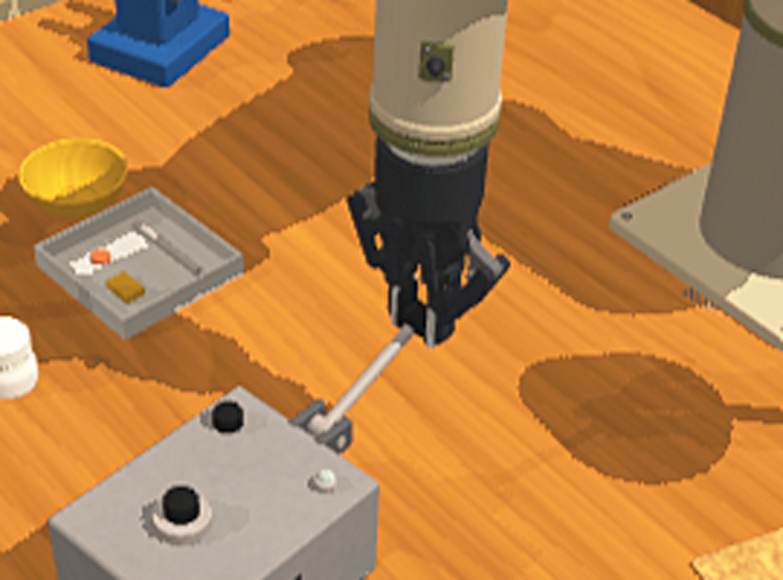

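Lever and knob are up in the grip and the unit looks undisturbed. Next I'll relieve the radial load and find the stiffness.

Run:
```python
from h import *
g=np.load("g.npz");p,f0,dr=g["p"],g["f0"],float(g["dr"])
for k in range(5):
    q,r,t=arc(p,.02,dr);manip.movel(q,20);f=force(4)-f0
    print("dr",round(dr,2),"lift",round(-f@t,2),"rad",round(f@r,2),"lat",round(f@ty,2),"f",f.round(2),(manip.observe()["wrist_torque"]@ty).round(3),manip.observe()["tcp_pos"].round(2)-q.round(2))
    if f@r<.6:break
    dr+=.7
print(manip.observe()["time_s"])
```

```text
dr 2.44 lift -0.64 rad -3.25 lat -2.72 f [ 2.72  3.23 -0.73] 0.674 [0.5  0.11 0.16]
29.3167
```

```bash
cat >> h.py <<'E'
def run(th_end,stop,nmax=30,step=.012):
    g=dict(np.load("st.npz"));p,f0,th,dr,dl=g["p"],g["f0"],float(g["th"]),float(g["dr"]),float(g["dl"]);log=[]
    off=-1.26*ux+2.7*up
    for _ in range(nmax):
        if th<=th_end: break
        th-=step;q,r,t=arc(p,th,dr);q=q+off+dl*ty
        manip.movel(q,25);f=force(3)-f0
        dr+=np.clip(.03*(f@r),-.15,.15);dl+=np.clip(.03*(f@ty),-.1,.1)
        log.append(-f@t)
        print(f"{th:.3f} L{-f@t:5.2f} r{f@r:5.2f} l{f@ty:5.2f} M{manip.observe()['wrist_torque']@ty:5.2f} dr{dr:5.2f}")
        if log[-1]>stop: break
    np.savez("st.npz",p=p,f0=f0,th=th,dr=dr,dl=dl);print(manip.observe()["time_s"])
E
python3 - <<'E'
from h import *
g=np.load("g.npz");np.savez("st.npz",p=g["p"],f0=g["f0"],th=.02,dr=0.,dl=-.1)
run(-.9,3.0,18)
E
```

```text
0.008 L 1.57 r-4.65 l-1.15 M 0.47 dr-0.14
-0.004 L 2.72 r-4.97 l-0.68 M 0.25 dr-0.29
-0.016 L 3.03 r-1.81 l-0.32 M-0.22 dr-0.34
30.25
```

Run:
```python
from h import *
run(-.9,5.0,14)
```

```text
-0.028 L 3.09 r 1.79 l 0.08 M-0.59 dr-0.29
-0.040 L 2.67 r 3.30 l 0.10 M-0.79 dr-0.19
-0.052 L 2.74 r 3.25 l 0.32 M-0.73 dr-0.09
-0.064 L 2.76 r 1.66 l 0.09 M-0.59 dr-0.04
-0.076 L 2.53 r 0.58 l 0.09 M-0.39 dr-0.03
-0.088 L 2.30 r-1.18 l-0.35 M-0.14 dr-0.06
-0.100 L 2.90 r-1.82 l 0.36 M-0.20 dr-0.12
-0.112 L 3.04 r-1.14 l-0.36 M-0.22 dr-0.15
-0.124 L 3.17 r-0.06 l 0.17 M-0.26 dr-0.15
-0.136 L 3.03 r 0.01 l 0.77 M-0.36 dr-0.15
-0.148 L 2.68 r 0.63 l 0.17 M-0.41 dr-0.13
-0.160 L 2.65 r 0.30 l-0.25 M-0.43 dr-0.12
-0.172 L 2.89 r 0.24 l-0.91 M-0.39 dr-0.12
-0.184 L 2.94 r 0.06 l 0.16 M-0.46 dr-0.11
34.45
```

Run:
```python
from h import *
run(-.9,4.8,25)
```

```text
-0.196 L 2.65 r-0.06 l 0.33 M-0.41 dr-0.12
-0.208 L 2.93 r-0.14 l-0.10 M-0.47 dr-0.12
-0.220 L 3.03 r 0.14 l-0.09 M-0.43 dr-0.12
-0.232 L 3.13 r 0.18 l-0.24 M-0.46 dr-0.11
-0.244 L 2.52 r 0.41 l 0.15 M-0.41 dr-0.10
-0.256 L 3.13 r 0.10 l-0.03 M-0.45 dr-0.10
-0.268 L 3.73 r-0.53 l 0.03 M-0.44 dr-0.11
-0.280 L 3.14 r-0.07 l 0.08 M-0.53 dr-0.11
-0.292 L 3.36 r 0.61 l 0.50 M-0.53 dr-0.10
-0.304 L 3.62 r-0.31 l 0.15 M-0.60 dr-0.10
-0.316 L 4.31 r 0.44 l-0.12 M-0.58 dr-0.09
-0.328 L 3.62 r 0.36 l 0.06 M-0.63 dr-0.08
-0.340 L 3.44 r 0.09 l-0.36 M-0.65 dr-0.08
-0.352 L 3.94 r 0.06 l 0.17 M-0.59 dr-0.08
-0.364 L 4.28 r-0.35 l-0.13 M-0.62 dr-0.09
-0.376 L 4.10 r-0.17 l 0.03 M-0.68 dr-0.09
-0.388 L 4.48 r 0.78 l-0.21 M-0.68 dr-0.07
-0.400 L 4.25 r 0.34 l 0.03 M-0.72 dr-0.06
-0.412 L 4.81 r 0.82 l 0.36 M-0.74 dr-0.03
40.15
```

```bash
sed -i 's/if log\[-1\]>stop: break/if log[-1]>stop or log[-1]<low: break/; s/def run(th_end,stop,nmax=30,step=.012)/def run(th_end,stop,nmax=30,step=.012,low=-9)/' h.py
python3 - <<'E'
from h import *
run(-.9,6,20,low=3.5)
E
```

```text
-0.424 L 4.92 r-0.52 l-0.15 M-0.67 dr-0.05
-0.436 L 4.81 r 0.03 l-0.35 M-0.73 dr-0.05
-0.448 L 3.16 r-0.14 l-0.50 M-0.52 dr-0.05
41.05
```

Click felt at about -0.44; now on to the buffer.

Run:
```python
from h import *
run(-.52,4.2,8,step=.009)
```

```text
-0.457 L 2.95 r-0.61 l 0.15 M-0.51 dr-0.07
-0.466 L 3.85 r 0.12 l-0.31 M-0.66 dr-0.07
-0.475 L 3.76 r 1.07 l 0.22 M-0.73 dr-0.04
-0.484 L 4.23 r 0.22 l-0.05 M-0.63 dr-0.03
42.25
```

Run:
```python
from h import *
run(-.53,4.9,4,step=.006)
f=force(8)-dict(np.load("st.npz"))["f0"];print(f)
```

```text
-0.490 L 3.31 r 0.29 l-0.27 M-0.67 dr-0.02
-0.496 L 3.36 r 0.54 l 0.14 M-0.71 dr-0.00
-0.502 L 3.59 r-0.21 l 0.71 M-0.60 dr-0.01
-0.508 L 3.07 r 0.26 l 0.04 M-0.62 dr-0.00
43.45
[-2.65376319 -0.7510866  -2.01952276]
```

Run:
```python
from h import *
run(-.56,4.6,6,step=.009)
```

```text
-0.517 L 3.49 r-0.35 l-0.49 M-0.64 dr-0.01
-0.526 L 3.22 r 0.28 l 0.01 M-0.63 dr-0.00
-0.535 L 3.60 r 0.21 l-0.31 M-0.62 dr 0.00
-0.544 L 2.78 r 0.45 l 0.54 M-0.62 dr 0.01
-0.553 L 2.70 r 0.49 l-0.21 M-0.68 dr 0.03
-0.562 L 3.26 r 0.51 l 0.34 M-0.63 dr 0.04
45.3833
```

```bash
cat > ang.py <<'E'
from h import *
def lever(im,c,H,name=""):
    hsv=cv2.cvtColor(im,cv2.COLOR_BGR2HSV);S=hsv[...,1];best=[]
    for e in np.arange(-40,85,1.):
        r=-np.cos(np.radians(e))*ux+np.sin(np.radians(e))*up
        uv=proj(c,H+np.outer(np.linspace(30,85,40),r)).round().astype(int)
        best.append((np.mean(S[uv[:,1],uv[:,0]]),e))
    b=sorted(best)[:6];return [(int(a),float(e)) for a,e in b]
E
python3 - <<'E'
from ang import *
H=np.array([427.2,1.2,43.5])+110*(np.cos(np.radians(25))*ux+np.sin(np.radians(25))*up);print(H)
c=manip.calibration("scene")
for f in("scene0","s2"):print(f,lever(cv2.imread(f"pics/{f}.png"),c,H))
im=manip.read_camera("scene");cv2.imwrite("pics/s4.png",im);print("now",lever(im,c,H))
im=manip.read_camera("top");print("now top",lever(im,manip.calibration("top"),H))
g=np.load("st.npz");print(float(g["th"]),manip.observe()["tcp_pos"],manip.observe()["opening"],manip.observe()["time_s"],25-np.degrees(float(g["th"])))
# unit moved? dark button mask centroid in scene
for i in(cv2.imread("pics/scene0.png"),cv2.imread("pics/s3.png")):pass
E
```

```text
[525.4391137   18.1688414   89.98800879]
scene0 [(32, 28.0), (32, 19.0), (33, 27.0), (34, 20.0), (35, 26.0), (36, 18.0)]
s2 [(29, -24.0), (32, -25.0), (34, -28.0), (34, -26.0), (34, -23.0), (34, -29.0)]
now [(29, 49.0), (30, 58.0), (30, 50.0), (30, 59.0), (32, 57.0), (34, 56.0)]
now top [(61, 84.0), (62, 83.0), (62, 82.0), (62, 81.0), (62, 72.0), (62, 73.0)]
-0.5620000000000003 [465.74635017   7.30744009 166.21137708] 25.3271996870074 45.4833 57.20022808635228
```

Run:
```python
from h import *
run(-.9,5.3,12,step=.012)
```

```text
-0.574 L 2.78 r 0.71 l 0.04 M-0.59 dr 0.07
-0.586 L 2.49 r 0.21 l 0.08 M-0.57 dr 0.07
-0.598 L 2.81 r 0.30 l 0.25 M-0.53 dr 0.08
-0.610 L 2.67 r 0.34 l 0.19 M-0.56 dr 0.09
-0.622 L 2.97 r 0.59 l-0.91 M-0.60 dr 0.11
-0.634 L 2.89 r 0.28 l 0.37 M-0.56 dr 0.12
-0.646 L 3.05 r 1.11 l-0.25 M-0.54 dr 0.15
-0.658 L 3.11 r 0.72 l 0.15 M-0.56 dr 0.17
-0.670 L 2.79 r 0.18 l-0.34 M-0.65 dr 0.18
-0.682 L 2.91 r 0.76 l-0.04 M-0.66 dr 0.20
-0.694 L 3.13 r 0.63 l 0.63 M-0.62 dr 0.22
-0.706 L 2.37 r 0.72 l 0.49 M-0.62 dr 0.24
49.0833
```

Run:
```python
from h import *
run(-.9,5.0,14,step=.012)
```

```text
-0.718 L 3.03 r 1.18 l 0.05 M-0.61 dr 0.28
-0.730 L 3.17 r 0.46 l 0.14 M-0.59 dr 0.29
-0.742 L 3.51 r 0.93 l 0.02 M-0.74 dr 0.32
-0.754 L 4.49 r 1.41 l 0.05 M-0.97 dr 0.36
-0.766 L 5.57 r 2.29 l-0.30 M-1.18 dr 0.43
50.5833
```

Run:
```python
from h import *
run(-.9,6.6,2,step=.006)
f=force(8)-dict(np.load("st.npz"))["f0"];print(f,f@ux,manip.observe()["tcp_pos"])
```

```text
-0.772 L 6.96 r 2.19 l-0.18 M-1.28 dr 0.50
50.8833
[-7.01773237 -1.43743198 -0.41035928] -7.159993486300281 [485.14805676  10.65009777 176.55461213]
```

Run:
```python
from ang import *
g=np.load("st.npz");q,r,t=arc(g["p"],-.757,float(g["dr"])-.05);q=q-1.26*ux+2.7*up+float(g["dl"])*ty
manip.movel(q,25);f=force(3)-g["f0"];print(-f@t,f@r)
manip.command_gripper(50)
H=np.array([525.4,18.2,90]);c=manip.calibration("scene")
for k in range(3):
    manip.hold(.3);im=manip.read_camera("scene");print(lever(im,c,H),manip.observe()["time_s"])
cv2.imwrite("pics/s5.png",im)
```

```text
3.4715844853076705 -1.8906311587569826
[(31, 19.0), (32, 20.0), (33, 28.0), (34, 27.0), (34, 22.0), (34, 23.0)] 52.025
[(31, 19.0), (32, 20.0), (33, 28.0), (34, 27.0), (34, 21.0), (34, 22.0)] 52.375
[(30, 19.0), (32, 20.0), (33, 28.0), (34, 21.0), (34, 27.0), (34, 22.0)] 52.725
```

The lever stays up at its rest angle. Now I'll retract and compare the scene with the first picture.

Run:
```python
from ang import *
p=manip.observe()["tcp_pos"];manip.movel(p+up*120,150);manip.movep([172.6,574.6,260],R(np.radians(73)))
im=manip.read_camera("scene");tp=manip.read_camera("top");c=manip.calibration("scene")
print(lever(im,c,np.array([525.4,18.2,90])),manip.observe()["time_s"],manip.observe()["contact_force"])
for a,b,n,(x0,x1,y0,y1) in((cv2.imread("pics/scene0.png"),im,"unit/scene",(225,370,215,365)),(cv2.imread("pics/top0.png"),tp,"unit/top",(265,360,195,300))):
    d=cv2.absdiff(a,b).max(2)[y0:y1,x0:x1];print(n,(d>40).sum())
    A,B=[np.float32(cv2.cvtColor(i,cv2.COLOR_BGR2GRAY)[y0:y1,x0:x1]) for i in(a,b)];print(cv2.phaseCorrelate(A,B))
hsv=cv2.cvtColor(tp,cv2.COLOR_BGR2HSV)[205:285,165:240]
n=cv2.connectedComponentsWithStats(cv2.inRange(hsv,(0,0,60),(179,70,255)));i=1+n[2][1:,4].argmax();print("cap",n[2][i],n[3][i]+[165,205])
```

```text
[(33, 19.0), (33, 28.0), (34, 27.0), (34, 20.0), (36, 29.0), (36, 21.0)] 56.075 [ 0.1986595  -0.44900994  0.62047423]
unit/scene 1109
((0.06110012092953809, -0.19162745390032399), 0.6242030432807074)
unit/top 449
((-0.13943047736955094, -0.15631897376146497), 0.8324401904771357)
cap [ 21  26  28  25 531] [199.27683616 243.48964218]
```

```bash
python3 -c "
from bench import manip
print(manip.close_job())"
```

```text
the job is handed in; nothing more can be done
None
```

The job is handed in at about 56 s: the cap stands on the large cork mat, the button press dropped the lever, and the lever, lifted until it met the buffer, stays up by itself; the unit shifted less than about 0.5 mm in the images, but the only clear click-like force drop came about 0.3 rad before the buffer, not the stated 0.05.

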